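# Change over from candle warmer to mug warmer

## Task

Change the side table over from scented candle to coffee: first push the candle warmer's toggle switch to off, then move the blue mug from its coaster to stand upright and centred on the raised plate of the wooden mug warmer, and last push the mug warmer's toggle switch to on. Leave the candle standing on its plate, and do not knock, shift or tip the red mug, the vase, the wire lantern or the remote control.

Things in the scene. Friction and masses are not known exactly. Their poses are not given: they have to be found in the camera images.
- mug_warmer: Fixed mug warmer: pale wood base 110 (x) by 200 (y) by 30 mm high, with a round dark raised plate (60 mm across, 15 mm tall) at y = -45 mm and a steel toggle switch with a red ball at y = +55 mm of its own frame. Origin: centre of the underside; z up. A small green dot on the base's +x side of the switch marks on.
- mug_warmer_plate (a point): Centre of the top face of the mug warmer's raised plate, 45 mm above the table.
- mug_warmer_switch (a joint): Toggle of the mug warmer, rad: 0 = off, leaning 29 degrees from upright to the warmer's own -x; 1 = on, leaning 29 degrees to its +x (green dot). Hinge along the warmer's y axis at x = 0, y = +55, z = +32 mm. Top-heavy: past 0.5 it falls over to the other end; about 1 N at the ball moves it. Stalk 10 mm thick; red ball 24 mm across, centre 50 mm from the hinge.
- mug_warmer_tip (a point): Centre of the red ball on the mug warmer's switch (moves with it).
- candle_warmer: Fixed candle warmer: same shape, sizes and layout as the mug warmer, white base, brass plate carrying the candle, switch with a black ball.
- candle_warmer_plate (a point): Centre of the top face of the candle warmer's raised plate, 45 mm above the table.
- candle_warmer_switch (a joint): Toggle switch of the candle warmer, same mechanism: 0 = off (leans to the warmer's own -x), 1 = on (leans to its +x, the green dot). Starts on.
- candle_warmer_tip (a point): Centre of the black ball on the candle warmer's switch.
- blue_mug: Empty blue ceramic mug, 64 mm across and 85 mm high, wall 4 mm, about 0.24 kg. Origin: centre of its underside, z up; handle on its +y side, reaching 69 mm from the mug's axis. Starts upright on the pale wooden coaster.
- coaster_blue: Fixed pale wooden coaster 100 by 100 by 8 mm under the blue mug; origin at the centre of its underside.
- coaster_red: Fixed cork coaster 100 by 100 by 8 mm under the red mug; origin at the centre of its underside.
- red_mug: Red mug, 68 mm across, 90 mm high, handle on +y. Bystander. Origin: centre of its underside.
- vase: Green and white vase, 76 mm across, 135 mm high, with a flower up to 222 mm. Bystander. Origin: centre of its underside.
- candle: Green candle jar, 62 mm across, 70 mm high, standing on the candle warmer's plate. Stays there. Origin: centre of its underside.
- lantern: Black wire lantern, 80 by 80 mm, 150 mm high, white candle inside. Bystander between the warmers. Origin: centre of its underside.
- remote: Black remote control, 140 (x) by 42 by 18 mm, lying flat just beyond the lantern. Bystander. Origin: centre of its underside.
There are look-alikes about, which are no part of the job. What is shaped like the blue_mug but pink, turquoise or yellow is not meant.

How it is judged:
On the way, in this order (a step that is already met when the one before it is completed fails the run):
1. the candle warmer is switched off, while the mug warmer is still off (value of joint each of candle_warmer_switch, mug_warmer_switch below 0.15 rad), for 0.2 s.
2. the blue mug stands released on the mug warmer's plate, while that warmer is still off (distance between blue_mug and mug_warmer_plate below 0.015 m and angle between blue_mug's own z axis and vertical below 0.08 rad and contact force between the fingers and blue_mug below 0.1 N and value of joint mug_warmer_switch below 0.15 rad), for 0.2 s.
3. the mug warmer is switched on (value of joint mug_warmer_switch above 0.85 rad), for 0.2 s.
At the end, for the whole second after the job is handed in: Candle warmer switch below 0.15, mug warmer switch above 0.85; blue mug at rest, upright within 0.08 rad, within 15 mm of its plate's centre; candle upright within 20 mm of its plate's centre; red mug, vase, lantern, remote within 20 mm of where they began (value of joint candle_warmer_switch below 0.15 rad and value of joint mug_warmer_switch above 0.85 rad and distance between blue_mug and mug_warmer_plate below 0.015 m and angle between each of blue_mug, candle's own z axis and vertical below 0.08 rad and linear speed of blue_mug below 0.02 m/s and distance between candle and candle_warmer_plate below 0.02 m and distance of each of red_mug, vase, lantern, remote from where it was at the start of the episode below 0.02 m); the robot touches nothing.
It fails at once if the mug warmer is switched on while the candle warmer is still on (value of joint each of mug_warmer_switch, candle_warmer_switch above 0.5 rad).
It fails at once if the mug warmer is switched on without the blue mug on its plate (value of joint mug_warmer_switch above 0.5 rad and distance between blue_mug and mug_warmer_plate above 0.03 m).
It fails at once if a bystander is shifted by more than 30 mm or tipped (distance of any of red_mug, vase, lantern, remote from where it was at the start of the episode above 0.03 m or angle between any of vase, red_mug, lantern's own z axis and vertical above 0.3 rad).
It fails at once if the candle is tipped or pushed off its plate (angle between candle's own z axis and vertical above 0.3 rad or distance between candle and candle_warmer_plate above 0.03 m).
It also fails if it takes over 61 s, if anything falls off the work surface, if the arm or the gripper's body presses on something with over 40 N, if the wrist force passes 120 N, or if a joint passes its speed limit or range.

## Robot

A 7-joint arm with a two-finger parallel gripper is mounted at the origin on the work surface. World frame = base frame: x ahead of the robot, y to its left, z up, the work surface at z = 0. Lengths are in m, angles in rad, forces in N, time in s.
With the tool pointing down it reaches from about 0.425 to 0.925 m from the base axis. Payload 6.8 kg.
Tool frame: the origin (TCP) lies at the very end of the fingers, on their centre line; the grasp point (between the pads) lies bot.grip_depth behind it (bot.grip_depth is the distance from the TCP to the grasp point, in m); z points along the fingers, y is the line along which they close (so a half turn about z gives the same grasp; the last joint's range is limited). The gripper opens to 85 mm and grips with 20 to 120 N. Pads are 22 mm wide; open, the fingers measure 114 mm over their backs; the gripper's body (76 mm by 85 mm) begins 54 mm behind the grasp point. The pads swing forward as they close: fully open they stand 13 mm farther back than shut.
Start: joints at [1.063, 0.477, 0.022, 1.555, -0.011, 1.109, -0.083], TCP at [0.263, -0.622, 0.231] pointing down, gripper open.
Joint ranges: [-2.96, 2.96], [-0.34, 2.1], [-1.41, 1.46], [0.24, 2.44], [-1.37, 4.51], [0.17, 1.92], [-2.96, 2.96]. Speed limits (rad/s): [2.39, 2.39, 3.14, 3.14, 3.14, 3.14, 3.14].

## Interface

Orientations are given as a unit quaternion [w, x, y, z].
In Python, from station import bot gives the robot as it stands.
- The arm moves only by the tool send_rows, never from a script. Its arguments are lists of equal length, an entry for each row: "slide": the shift along the tool's x, y, z in mm, a list of three; "roll": the turn about the tool's z in degrees; "claw": the opening, from 0 (shut) to 1 (fully open). A call has exactly 8 rows; each row is the pose to reach, as a shift and turn from the pose commanded when the call began, along the tool's axes at that moment; what a row does not reach only later rows make up. A row lasts 1/12 s, in which the tool goes at most 41.7 mm and 7.16 degrees, less where a joint would pass 70% of its speed; a pose out of reach is approached as far as the arm can. A call with a gripper value outside its range is refused whole. The fingers move at their own pace and stop on an object; "force" is the grip in N (left out, the last holds). Time passes only in rows, so rows that repeat a pose let the fingers close, or fill a call up. It gives the time, the measured TCP pose, the force, the opening and the grip force at its end, in the units of the state.
- bot.get_obs(): the state, without advancing time (a new reading comes with each control period).
- bot.read_camera(name): name is "scene" or "top" or "wrist"; returns the picture (384x512x3 uint8, red, green, blue); there is no depth.
- bot.camera_model(name): a dict with "camera_matrix" (3x3 intrinsics, pixels), "D" ([k1, k2, p1, p2, k3] as OpenCV has them; the pictures are not rectified), "camera_from_world" (4x4, takes a point from world to camera coordinates). Camera axes: x right, y down, z forward; pixel columns grow to the right and rows downward; lengths in m; the calibration is good to about 2 mm. A picture is of the moment at which its call begins: read the wrist's pose just before it. camera_model takes no time and is no camera call; for the wrist camera it gives the pose at the moment of the call.
- bot.hand_in(): hands the job in; it is judged then, once.
The state is a dict: "t": time; "q": joint angles; "joint_vel": joint speeds; "joint_torque": joint torques, N m; "eef_pos": TCP position; "tool_rot": TCP orientation; "contact_force": force on the tool from outside, world axes, zero at the start; "torque": the same for the moment, N m; "gripper_width": opening from 0.0 (shut) to 1.0 (fully open); "grasp_force": force on a finger pad.
Only numpy, scipy, OpenCV 4.12 (cv2) and the standard library are available. Lean on these libraries where they do the work, as an engineer would, in place of code of your own. Each camera call takes 0.05 s, during which the arm holds its last target. There are 200 camera calls.

## Working session

There is one attempt and no reset: what is moved stays moved. The work goes in short steps, Python scripts to look and compute and a tool call to move; the robot and the scene stay as the last step left them, time stands still between calls to the robot, and variables do not carry over. Pictures are saved under pics/ and viewed, at most 10 in all, crops included, and the job is handed in when it is done.

Besides the shell and the picture viewer there is one more tool, called after "Call:" by a JSON object that holds its "name" and its "arguments", one argument or row to a line. send_rows: Moves the arm, as the interface text tells. Its arguments: {"type":"object","properties":{"slide":{"type":"array","items":{"type":"array","items":{"type":"number"}}},"roll":{"type":"array","items":{"type":"number"}},"claw":{"type":"array","items":{"type":"number"}},"force":{"type":"number"}},"required":["slide","roll","claw"]}

```bash
mkdir -p pics; ls
python3 - <<'E'
from station import bot
import cv2,numpy as np
o=bot.get_obs(); print(o['t'],o['eef_pos'],o['tool_rot'],bot.grip_depth,o['gripper_width'])
for n in ['top','scene']:
    im=bot.read_camera(n); np.save(f'pics/{n}0.npy',im); cv2.imwrite(f'pics/{n}0.png',cv2.resize(im[:,:,::-1],(800,600)))
    m=bot.camera_model(n); print(n,m['camera_matrix'],m['D'],np.round(m['camera_from_world'],3))
E
```

```text
pics
0.0 [ 0.26246885 -0.62122796  0.23032191] [-8.79053934e-04  9.80086172e-01  1.98570535e-01 -2.54447357e-04] 0.0187 1.00064467768126
top [[459.15570412   0.         257.91486868]
 [  0.         459.15570412 190.57428713]
 [  0.           0.           1.        ]] [-0.02263326  0.          0.          0.          0.        ] [[-0.008 -1.    -0.005  0.049]
 [-0.989  0.009 -0.149  0.519]
 [ 0.149  0.004 -0.989  1.104]
 [ 0.     0.     0.     1.   ]]
scene [[479.90899564   0.         260.01261983]
 [  0.         479.90899564 203.10218705]
 [  0.           0.           1.        ]] [0.04915661 0.         0.         0.         0.        ] [[-0.823  0.567 -0.02   0.368]
 [ 0.401  0.556 -0.728 -0.168]
 [-0.402 -0.608 -0.685  1.753]
 [ 0.     0.     0.     1.   ]]
```

View pics/top0.png

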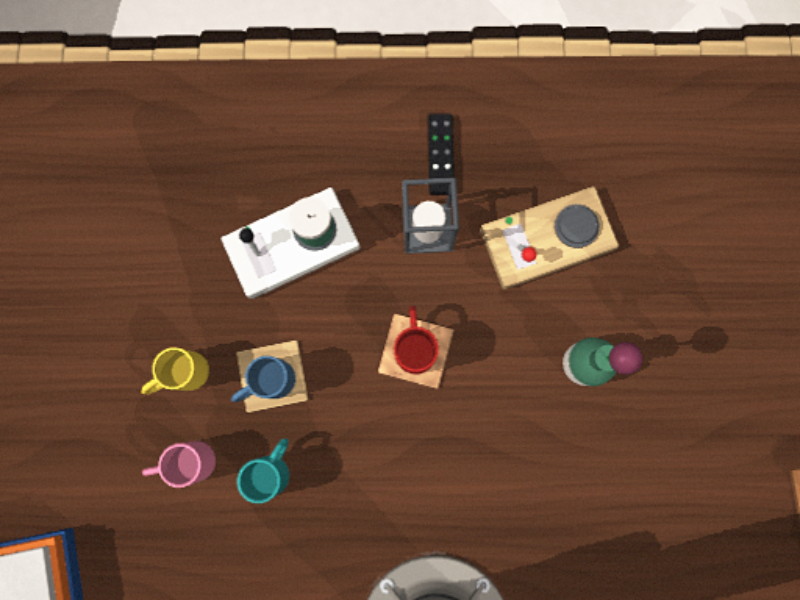

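View pics/scene0.png

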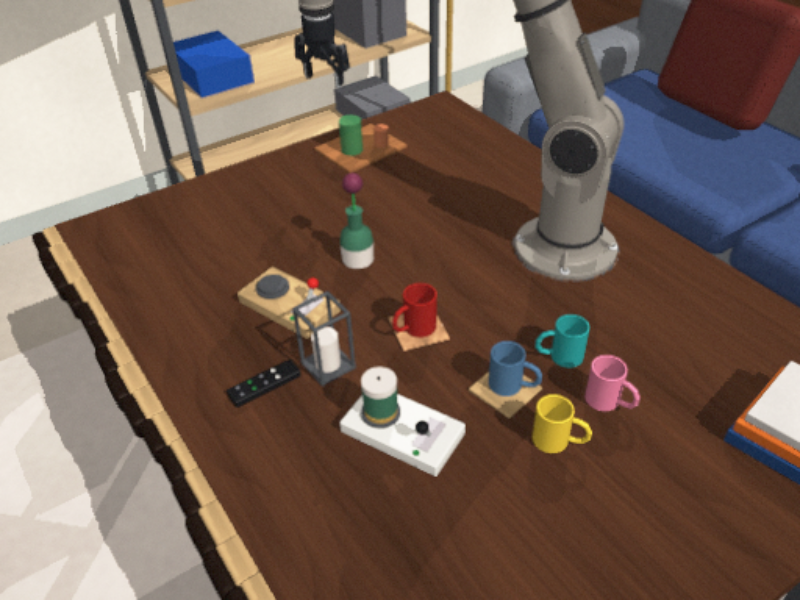

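The top view (800 px frame) shows the white candle warmer at (290,243) with its black ball at (246,235). The wooden warmer is at (550,237), with the red ball at (529,254), green dot at (509,220) and plate at (577,226). The blue mug is at (268,377) with its handle to the lower left. The lantern is at (430,215), the red mug at (415,350) and the vase at (590,362).

```bash
cat > h.py <<'E'
import numpy as np,cv2
from station import bot
def ray(n,uv,z,m=None):
    m=m or bot.camera_model(n); T=np.array(m['camera_from_world']);R,t=T[:3,:3],T[:3,3]
    p=cv2.undistortPoints(np.array(uv,float).reshape(-1,1,2),np.array(m['camera_matrix']),np.array(m['D'])).reshape(-1,2)
    d=np.c_[p,np.ones(len(p))]@R; c=-R.T@t
    return c+d*((z-c[2])/d[:,2])[:,None]
def proj(n,P,m=None):
    m=m or bot.camera_model(n);T=np.array(m['camera_from_world'])
    return cv2.projectPoints(np.array(P,float).reshape(-1,3),cv2.Rodrigues(T[:3,:3])[0],T[:3,3],np.array(m['camera_matrix']),np.array(m['D']))[0].reshape(-1,2)
def mask(im,lo,hi,box):
    h=cv2.cvtColor(im,cv2.COLOR_RGB2HSV);k=cv2.inRange(h,lo,hi);o=np.zeros_like(k);x0,y0,x1,y1=box;o[y0:y1,x0:x1]=k[y0:y1,x0:x1];return o
def big(k):
    c,_=cv2.findContours(k,cv2.RETR_EXTERNAL,cv2.CHAIN_APPROX_NONE);return max(c,key=cv2.contourArea)
def cen(c):
    M=cv2.moments(c);return [M['m10']/M['m00'],M['m01']/M['m00']]
E
python3 - <<'E'
from h import *
im=np.load('pics/top0.npy')
def show(name,c,z):
    P=ray('top',c.reshape(-1,2),z)[:,:2].astype(np.float32)
    r=cv2.minAreaRect(P*1000); print(name,'cen',ray('top',cen(c),z)[0].round(4),'rect mm',np.round(r[0],1),np.round(r[1],1),round(r[2],1))
    return P
c=big(mask(im,(0,150,120),(10,255,255),(325,150,350,175)));show('redball',c,.0757);print(cen(c))
c=big(mask(im,(0,0,0),(180,255,45),(148,140,168,160)));show('blackball',c,.0757);print(cen(c))
c=big(mask(im,(40,80,60),(80,255,255),(315,132,335,150)));show('greendot',c,.031)
c=big(mask(im,(0,0,150),(180,50,255),(138,118,232,192)));show('whitebase',c,.03)
c=big(mask(im,(10,40,110),(28,200,255),(300,115,400,187)));show('woodbase',c,.03)
c=big(mask(im,(0,0,0),(180,90,110),(352,128,388,162)));show('plate',c,.045)
c=big(mask(im,(10,40,110),(28,200,255),(148,214,200,266)));show('coaster',c,.008)
c=big(mask(im,(95,80,40),(125,255,255),(140,222,195,262)));P=show('blue',c,.093)
# handle cut by opening
k=mask(im,(95,80,40),(125,255,255),(140,222,195,262));k=cv2.drawContours(k,[c],-1,255,-1)
o=cv2.morphologyEx(k,cv2.MORPH_OPEN,cv2.getStructuringElement(2,(17,17)));b=big(o);show('body',b,.093)
h=big(cv2.subtract(k,cv2.dilate(o,np.ones((3,3)))));show('handle',h,.05);print(cen(b),cen(h))
cv2.imwrite('pics/crop.png',cv2.resize(im[110:270,135:400,::-1],None,fx=3,fy=3,interpolation=cv2.INTER_CUBIC)[:600,:800])
E
```

```text
redball cen [ 0.5816 -0.1516  0.0757] rect mm [ 581. -151.] [19.5 22.5] 87.9
[338.22653721682843, 162.22653721682846]
blackball cen [0.6152 0.2891 0.0757] rect mm [616.1 289.1] [20.3 17.2] 1.4
[157.51162790697674, 150.4108527131783]
greendot cen [ 0.6479 -0.1289  0.031 ] rect mm [ 647.9 -128.9] [7.7 8. ] 88.3
whitebase cen [0.6139 0.2254 0.03  ] rect mm [614.9 228.5] [114.9 200.7] 24.9
woodbase cen [ 0.6191 -0.1923  0.03  ] rect mm [ 619.5 -192.4] [111.9 205.3] 19.1
plate cen [ 0.6338 -0.2361  0.045 ] rect mm [ 633.1 -236. ] [68.1 70. ] 62.0
coaster cen [0.4016 0.2526 0.008 ] rect mm [398.9 258.3] [100.  102.5] 11.5
blue cen [0.3909 0.2487 0.093 ] rect mm [393. 256.] [62.4 94.6] 4.0
body cen [0.393 0.245 0.093] rect mm [393.7 244.7] [60.9 68. ] 0.8
handle cen [0.369  0.2972 0.05  ] rect mm [369.3 298.5] [14.2 30.1] 26.3
[172.33607681755828, 241.29602194787375] [154.02884615384616, 252.1025641025641]
```

View pics/crop.png

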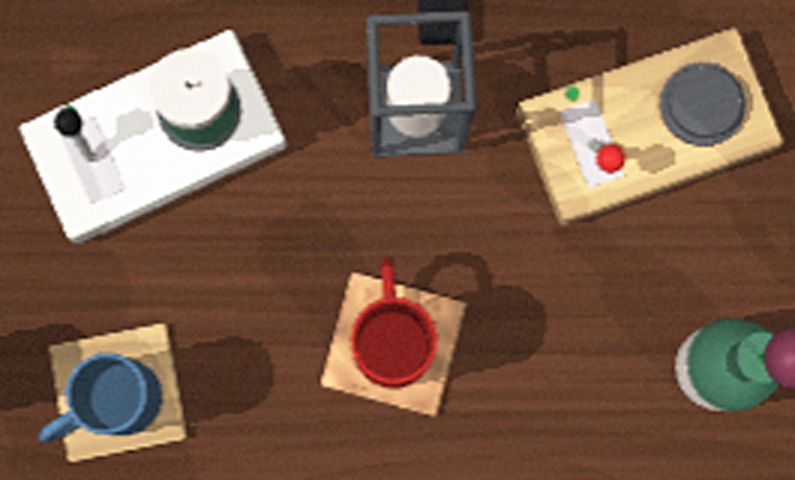

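Call:
{"name": "send_rows", "arguments": {
  "slide": [
    [7, -7, -40],
    [14, -14, -80],
    [21, -21, -120],
    [50, -49, -120],
    [79, -77, -120],
    [108, -105, -120],
    [137, -134, -120],
    [166, -162, -120]
  ],
  "roll": [0, 0, 0, 0, 0, 0, 0, 0],
  "claw": [0, 0, 0, 0, 0, 0, 0, 0]
}}

```text
t: 0.77
eef_pos: [0.3527, -0.4058, 0.351]
tool_rot: [-0.0, 0.98, 0.198, -0.0]
contact_force: [0.8, -0.4, -0.6]
gripper_width: 0.001
grasp_force: 0.0
```

Call:
{"name": "send_rows", "arguments": {
  "slide": [
    [29, -28, 0],
    [58, -57, 0],
    [87, -85, 0],
    [116, -113, 0],
    [145, -142, 0],
    [174, -170, 0],
    [203, -198, 0],
    [232, -226, 0]
  ],
  "roll": [0, 0, 0, 0, 0, 0, 0, 0],
  "claw": [0, 0, 0, 0, 0, 0, 0, 0]
}}

```text
t: 1.43
eef_pos: [0.4784, -0.1076, 0.3512]
tool_rot: [0.0, 0.98, 0.198, -0.0]
contact_force: [0.5, -0.2, -0.4]
gripper_width: -0.0
grasp_force: 0.0
```

Call:
{"name": "send_rows", "arguments": {
  "slide": [
    [29, -28, 0],
    [58, -57, 0],
    [87, -85, 0],
    [116, -113, 0],
    [145, -142, 0],
    [174, -170, 0],
    [203, -198, 0],
    [232, -226, 0]
  ],
  "roll": [0, 0, 0, 0, 0, 0, 0, 0],
  "claw": [0, 0, 0, 0, 0, 0, 0, 0]
}}

```text
t: 2.1
eef_pos: [0.6044, 0.1906, 0.3508]
tool_rot: [0.0, 0.98, 0.198, -0.0]
contact_force: [0.1, -0.4, 0.3]
gripper_width: 0.003
grasp_force: 0.0
```

Call:
{"name": "send_rows", "arguments": {
  "slide": [
    [29, -28, 0],
    [58, -57, 0],
    [85, -84, 0],
    [85, -84, 40],
    [85, -84, 80],
    [85, -84, 120],
    [85, -84, 150],
    [85, -84, 150]
  ],
  "roll": [0, 0, 0, 0, 0, 0, 0, 0],
  "claw": [0, 0, 0, 0, 0, 0, 0, 0]
}}

```text
t: 2.77
eef_pos: [0.6459, 0.2966, 0.1927]
tool_rot: [0.002, 0.98, 0.199, -0.006]
contact_force: [-1.3, -0.5, -1.4]
gripper_width: 0.001
grasp_force: 0.0
```

```bash
cat >> h.py <<'E'
def togo(P):
    o=bot.get_obs();q=o['tool_rot'];from_=np.array(o['eef_pos'])
    from scipy.spatial.transform import Rotation as R
    M=R.from_quat([q[1],q[2],q[3],q[0]]).as_matrix()
    print('eef',from_.round(4),'yaw x',round(float(np.degrees(np.arctan2(M[1,0],M[0,0]))),2),'togo mm',((np.array(P)-from_)@M*1000).round(1),'t',round(o['t'],2))
E
python3 - <<'E'
from h import *
togo([.652,.306,.062])
m=bot.camera_model('wrist')
im=bot.read_camera('wrist');np.save('pics/w1.npy',im);cv2.imwrite('pics/w1.png',im[:,:,::-1])
print(proj('wrist',[[.616,.2895,.0757],[.6172,.2297,.03],[.6362,.1889,.115]],m))
E
```

```text
eef [0.6459 0.2966 0.1927] yaw x 22.94 togo mm [ 11.1  -6.5 130.5] t 2.77
[[242.64481187 217.25025451]
 [294.67714636 219.63679931]
 [363.07666116 258.34160944]]
```

View pics/w1.png

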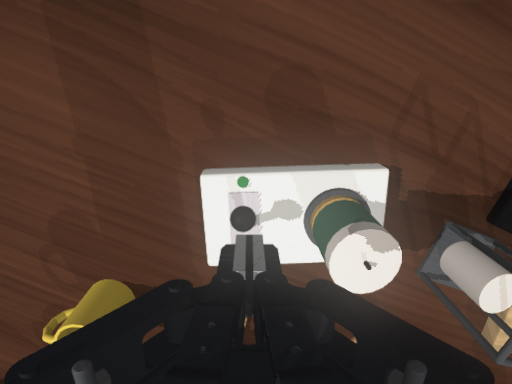

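The wrist view shows the black ball at (243,218), against a prediction of (243,217), with the candle clear to its right, so the measurement is confirmed. Next I descend beyond the ball and push toward −x.

Call:
{"name": "send_rows", "arguments": {
  "slide": [
    [11, -6, 0],
    [13, -6, 20],
    [13, -6, 50],
    [13, -6, 80],
    [13, -6, 110],
    [13, -6, 130],
    [13, -6, 130],
    [13, -6, 130]
  ],
  "roll": [0, 0, 0, 0, 0, 0, 0, 0],
  "claw": [0, 0, 0, 0, 0, 0, 0, 0]
}}

```text
t: 3.48
eef_pos: [0.6603, 0.3106, 0.0731]
tool_rot: [-0.0, 0.98, 0.198, 0.001]
contact_force: [1.0, -0.5, 0.7]
gripper_width: 0.001
grasp_force: 0.0
```

Run:
```python
from h import *
togo([.594,.2795,.062])
```

```text
eef [0.6603 0.3106 0.0731] yaw x 22.88 togo mm [-73.2   2.8  11. ] t 3.48
```

Call:
{"name": "send_rows", "arguments": {
  "slide": [
    [-8, 1, 8],
    [-18, 1, 8],
    [-28, 1, 8],
    [-38, 2, 8],
    [-47, 2, 8],
    [-56, 2, 8],
    [-63, 2, 8],
    [-66, 2, 8]
  ],
  "roll": [0, 0, 0, 0, 0, 0, 0, 0],
  "claw": [0, 0, 0, 0, 0, 0, 0, 0]
}}

```text
t: 4.15
eef_pos: [0.5987, 0.2823, 0.0643]
tool_rot: [0.0, 0.98, 0.199, 0.0]
contact_force: [0.4, 0.1, -0.6]
gripper_width: 0.004
grasp_force: 0.0
```

Call:
{"name": "send_rows", "arguments": {
  "slide": [
    [0, 0, 0],
    [10, 0, 0],
    [20, 0, 0],
    [20, 0, -30],
    [20, 0, -70],
    [20, 0, -110],
    [20, 0, -130],
    [20, 0, -130]
  ],
  "roll": [0, 0, 0, 0, 0, 0, 0, 0],
  "claw": [0, 0, 0, 0, 0, 0, 0, 0]
}}

```text
t: 4.82
eef_pos: [0.6207, 0.2926, 0.1998]
tool_rot: [-0.002, 0.98, 0.198, 0.005]
contact_force: [0.5, 0.3, 0.6]
gripper_width: -0.004
grasp_force: 0.0
```

Run:
```python
from h import *
togo([.393,.246,.25])
im=bot.read_camera('scene');np.save('pics/s1.npy',im);cv2.imwrite('pics/s1.png',cv2.resize(im[200:320,200:400,::-1],None,fx=4,fy=4))
print((proj('scene',[[.616,.2895,.0757],[.572,.2695,.0757]])-[200,200])*4)
```

```text
eef [0.6207 0.2926 0.1998] yaw x 22.89 togo mm [-227.4  -45.7  -52.4] t 4.82
[[275.13442289 290.04756205]
 [310.86806159 241.39712208]]
```

View pics/s1.png

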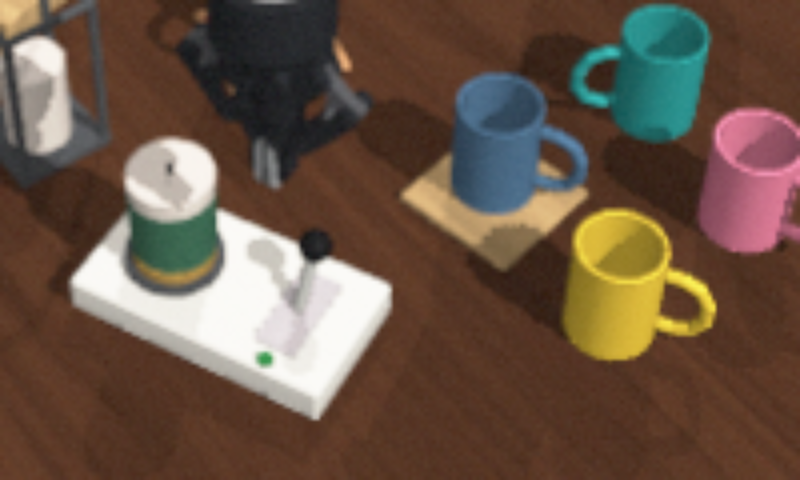

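Black ball is now at (315,244) in the crop, matching the predicted off position (311,241); candle is still on its plate. Now to the mug.

Call:
{"name": "send_rows", "arguments": {
  "slide": [
    [-28, -6, -20],
    [-60, -12, -40],
    [-95, -20, -52],
    [-132, -27, -52],
    [-170, -35, -52],
    [-205, -42, -52],
    [-227, -46, -52],
    [-227, -46, -52]
  ],
  "roll": [-7, -14, -21, -28, -35, -42, -49, -56],
  "claw": [1, 1, 1, 1, 1, 1, 1, 1]
}}

```text
t: 5.53
eef_pos: [0.3858, 0.2429, 0.2438]
tool_rot: [0.001, 0.769, 0.639, -0.002]
contact_force: [0.1, 0.4, -0.3]
gripper_width: 1.0
grasp_force: 0.0
```

Call:
{"name": "send_rows", "arguments": {
  "slide": [
    [0, 0, 0],
    [0, 0, 0],
    [0, 0, 0],
    [0, 0, 0],
    [0, 0, 0],
    [0, 0, 0],
    [0, 0, 0],
    [0, 0, 0]
  ],
  "roll": [-7, -14, -21, -28, -35, -36, -36, -36],
  "claw": [1, 1, 1, 1, 1, 1, 1, 1]
}}

```text
t: 6.2
eef_pos: [0.3906, 0.2441, 0.2447]
tool_rot: [-0.0, 0.539, 0.842, -0.0]
contact_force: [0.3, 0.3, 0.6]
gripper_width: 0.999
grasp_force: 0.0
```

Run:
```python
from h import *
togo([.393,.246,.04])
print('scene rim',ray('scene',[[325.2,225.7]],.093))
m=bot.camera_model('wrist')
im=bot.read_camera('wrist');np.save('pics/w2.npy',im)
a=np.linspace(0,6.3,60)
v=im.copy()
for z in(.093,.008): cv2.polylines(v,[proj('wrist',np.c_[.393+.032*np.cos(a),.246+.032*np.sin(a),a*0+z],m).astype(int)],True,(255,255,0),1)
cv2.imwrite('pics/w2.png',v[:,:,::-1]);print(proj('wrist',[[.393,.246,.093]],m))
```

```text
eef [0.3906 0.2441 0.2447] yaw x 114.71 togo mm [  0.7   3.2 204.7] t 6.2
scene rim [[0.39430609 0.25627835 0.093     ]]
[[251.19540537 175.61820019]]
```

View pics/w2.png

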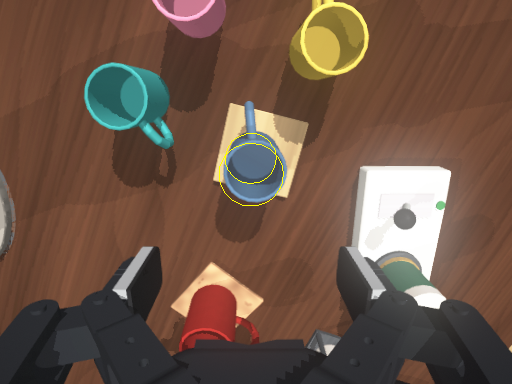

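Wrist view: the mug rim is centred near (255,168), a few px off my drawn circle, with the handle pointing straight up in the image (along tool x). I'll refine with a circle fit.

Run:
```python
from h import *
from scipy.optimize import least_squares
m=bot.camera_model('wrist')
def fit(n,im,box,sel,c0,m):
    c=big(mask(im,(95,70,40),(125,255,255),box)).reshape(-1,2)
    P=ray(n,c,.093,m)[:,:2]; P=P[sel(c)]
    for fixed in (1,0):
        f=(lambda p:np.hypot(*(P-p[:2]).T)-.032) if fixed else (lambda p:np.hypot(*(P-p[:2]).T)-p[2])
        r=least_squares(f,c0+([] if fixed else [.032]),loss='soft_l1',f_scale=.001);print(n,len(P),r.x.round(4),'rms',np.sqrt(np.mean(r.fun**2)).round(5))
fit('wrist',np.load('pics/w2.npy'),(200,90,310,215),lambda c:c[:,1]>168,[.393,.246],m)
t=np.load('pics/top0.npy')
fit('top',t,(140,222,195,262),lambda c:(c[:,1]<240)&(c[:,0]<172),[.393,.246],None)
s=np.load('pics/s1.npy')
c=big(mask(s,(95,70,40),(125,255,255),(300,210,350,260))).reshape(-1,2);print(cv2.boundingRect(c))
fit('scene',s,(300,210,350,260),lambda c:c[:,1]<225,[.393,.246],None)
```

```text
wrist 92 [0.3938 0.2524] rms 0.00084
wrist 92 [0.3947 0.2507 0.0305] rms 0.00032
top 19 [0.3925 0.2493] rms 0.00066
top 19 [0.3946 0.2509 0.0296] rms 0.00062
(313, 218, 34, 35)
scene 23 [0.3973 0.2586] rms 0.00153
scene 23 [0.3958 0.2569 0.0302] rms 0.00142
```

```bash
python3 -c "
from h import *
togo([.3945,.251,.04])"
```

```text
eef [0.3906 0.2442 0.2449] yaw x 114.74 togo mm [  4.5   6.6 204.9] t 6.25
```

Call:
{"name": "send_rows", "arguments": {
  "slide": [
    [4, 6, 10],
    [4, 6, 50],
    [4, 6, 85],
    [4, 6, 115],
    [4, 6, 140],
    [4, 6, 150],
    [4, 6, 150],
    [4, 6, 150]
  ],
  "roll": [0, 0, 0, 0, 0, 0, 0, 0],
  "claw": [1, 1, 1, 1, 1, 1, 1, 1]
}}

```text
t: 6.92
eef_pos: [0.3946, 0.251, 0.0958]
tool_rot: [-0.0, 0.538, 0.843, 0.0]
contact_force: [-0.1, -1.3, 0.8]
gripper_width: 1.007
grasp_force: 0.0
```

```bash
python3 -c "
from h import *
togo([.3945,.251,.04])"
```

```text
eef [0.3946 0.251  0.0958] yaw x 114.88 togo mm [ 0.1 -0.1 55.8] t 6.92
```

Call:
{"name": "send_rows", "arguments": {
  "slide": [
    [0, 0, 15],
    [0, 0, 30],
    [0, 0, 45],
    [0, 0, 55],
    [0, 0, 55],
    [0, 0, 55],
    [0, 0, 55],
    [0, 0, 55]
  ],
  "roll": [0, 0, 0, 0, 0, 0, 0, 0],
  "claw": [1, 1, 1, 1, 1, 1, 0.9, 0.85]
}}

```text
t: 7.58
eef_pos: [0.3952, 0.251, 0.0414]
tool_rot: [0.0, 0.538, 0.843, 0.001]
contact_force: [0.4, 0.3, -0.3]
gripper_width: 0.851
grasp_force: 0.0
```

Call:
{"name": "send_rows", "arguments": {
  "slide": [
    [0, 0, 0],
    [0, 0, 0],
    [0, 0, 0],
    [0, 0, 0],
    [0, 0, 0],
    [0, 0, 0],
    [0, 0, 0],
    [0, 0, 0]
  ],
  "roll": [0, 0, 0, 0, 0, 0, 0, 0],
  "claw": [0.8, 0.75, 0.7, 0.65, 0.6, 0.6, 0.6, 0.6],
  "force": 40
}}

```text
t: 8.25
eef_pos: [0.3945, 0.2504, 0.041]
tool_rot: [0.0, 0.538, 0.843, -0.0]
contact_force: [-1.8, -2.4, 8.8]
gripper_width: 0.735
grasp_force: 42.0
```

Call:
{"name": "send_rows", "arguments": {
  "slide": [
    [0, 0, -10],
    [0, 0, -30],
    [0, 0, -60],
    [0, 0, -95],
    [0, 0, -130],
    [0, 0, -165],
    [0, 0, -200],
    [0, 0, -215]
  ],
  "roll": [0, 0, 0, 0, 0, 0, 0, 0],
  "claw": [0.6, 0.6, 0.6, 0.6, 0.6, 0.6, 0.6, 0.6]
}}

```text
t: 8.92
eef_pos: [0.3952, 0.252, 0.2599]
tool_rot: [0.001, 0.538, 0.843, 0.002]
contact_force: [0.6, 1.3, -3.2]
gripper_width: 0.735
grasp_force: 45.1
```

Run:
```python
from h import *
print(bot.get_obs()['gripper_width'],bot.get_obs()['grasp_force'])
togo([.6355,-.2368,.26])
m=bot.camera_model('wrist')
im=bot.read_camera('wrist');cv2.imwrite('pics/w3.png',im[:,:,::-1])
# refine plate: top-face circle fit from top view, far side arcs (away from camera)
from scipy.optimize import least_squares
t=np.load('pics/top0.npy')
c=big(mask(t,(0,0,0),(180,90,110),(352,128,388,162))).reshape(-1,2)
P=ray('top',c,.045)[:,:2];a=np.degrees(np.arctan2(*(P-[.6355,-.2368]).T[::-1]));S=(a>-120)&(a<60)
for Q in(P,P[S]):
  r=least_squares(lambda p:np.hypot(*(Q-p[:2]).T)-p[2],[.635,-.237,.03],loss='soft_l1',f_scale=.001);print(len(Q),r.x.round(4))
r=least_squares(lambda p:np.hypot(*(P[S]-p[:2]).T)-.030,[.635,-.237],loss='soft_l1',f_scale=.001);print(r.x.round(4))
```

```text
0.7353234888363175 45.1409100741148
eef [0.3952 0.252  0.2599] yaw x 114.96 togo mm [-5.446e+02  1.160e+01 -2.000e-01] t 8.92
84 [ 0.6337 -0.2362  0.0339]
37 [ 0.6337 -0.2367  0.0339]
[ 0.6376 -0.2395]
```

View pics/w3.png

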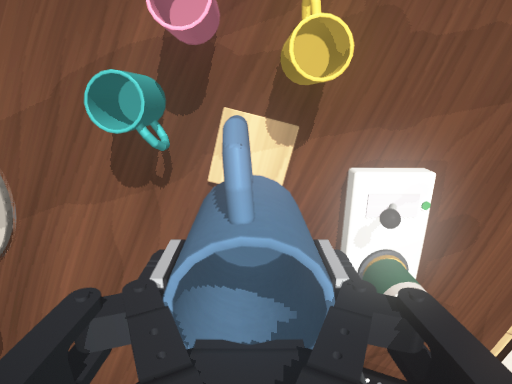

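The mug is held upright with its handle up in the image at (237,120); grip is firm at 45 N. Next is the transfer, rotating as it goes.

Call:
{"name": "send_rows", "arguments": {
  "slide": [
    [-20, 1, 0],
    [-50, 2, 0],
    [-85, 3, 0],
    [-120, 3, 0],
    [-155, 4, 0],
    [-190, 5, 0],
    [-225, 6, 0],
    [-260, 6, 0]
  ],
  "roll": [3, 9, 15, 21, 27, 33, 39, 45],
  "claw": [0.6, 0.6, 0.6, 0.6, 0.6, 0.6, 0.6, 0.6]
}}

```text
t: 9.63
eef_pos: [0.5091, 0.0155, 0.2545]
tool_rot: [-0.0, 0.821, 0.571, -0.001]
contact_force: [0.7, 0.7, -2.7]
gripper_width: 0.737
grasp_force: 45.1
```

```bash
python3 -c "
from h import *
togo([.635,-.237,.26])"
```

```text
eef [0.5091 0.0155 0.2545] yaw x 69.63 togo mm [-192.9  205.9   -5.6] t 9.63
```

Call:
{"name": "send_rows", "arguments": {
  "slide": [
    [-25, 27, 0],
    [-51, 55, 0],
    [-77, 83, 0],
    [-103, 111, 0],
    [-129, 139, 0],
    [-152, 164, 0],
    [-172, 184, 0],
    [-189, 202, 0]
  ],
  "roll": [6, 12, 18, 24, 30, 36, 42, 47],
  "claw": [0.6, 0.6, 0.6, 0.6, 0.6, 0.6, 0.6, 0.6]
}}

```text
t: 10.3
eef_pos: [0.6337, -0.2322, 0.2537]
tool_rot: [-0.0, 0.981, 0.195, -0.001]
contact_force: [-0.1, 0.2, -2.5]
gripper_width: 0.739
grasp_force: 45.1
```

Call:
{"name": "send_rows", "arguments": {
  "slide": [
    [0, 0, 10],
    [0, 0, 30],
    [0, 0, 55],
    [0, 0, 80],
    [0, 0, 100],
    [0, 0, 115],
    [0, 0, 120],
    [0, 0, 120]
  ],
  "roll": [0, 0, 0, 0, 0, 0, 0, 0],
  "claw": [0.6, 0.6, 0.6, 0.6, 0.6, 0.6, 0.6, 0.6]
}}

```text
t: 10.97
eef_pos: [0.6325, -0.229, 0.1329]
tool_rot: [-0.001, 0.98, 0.199, -0.002]
contact_force: [-0.9, 0.1, -3.0]
gripper_width: 0.735
grasp_force: 45.0
```

Run:
```python
from h import *
togo([.635,-.237,.079])
im=bot.read_camera('scene');np.save('pics/s2.npy',im);cv2.imwrite('pics/s2.png',cv2.resize(im[130:250,120:280,::-1],None,fx=5,fy=5))
```

```text
eef [ 0.6325 -0.229   0.1329] yaw x 22.95 togo mm [-0.6  8.5 53.8] t 10.97
```

View pics/s2.png

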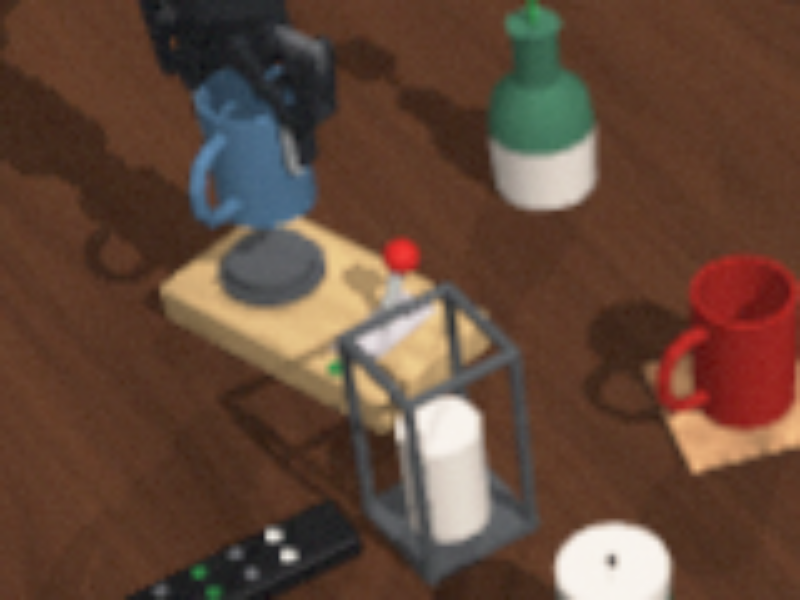

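The mug is held upright above the plate, whose top-face centre is at crop (273,261). The red ball still leans to off. I'll cross-check the plate from this view.

Run:
```python
from h import *
print(ray('scene',[[174.4,182.2]],.045), (proj('scene',[[.635,-.237,.045],[.5813,-.1513,.0757]])-[120,130])*5)
```

```text
[[ 0.63796241 -0.22407731  0.045     ]] [[267.08267355 249.09280862]
 [395.07102526 251.12912048]]
```

Call:
{"name": "send_rows", "arguments": {
  "slide": [
    [0, 8, 0],
    [0, 8, 10],
    [0, 8, 20],
    [0, 8, 30],
    [0, 8, 38],
    [0, 8, 44],
    [0, 8, 44],
    [0, 8, 44]
  ],
  "roll": [0, 0, 0, 0, 0, 0, 0, 0],
  "claw": [0.6, 0.6, 0.6, 0.6, 0.6, 0.6, 0.6, 0.6]
}}

```text
t: 11.68
eef_pos: [0.637, -0.2368, 0.0907]
tool_rot: [-0.0, 0.98, 0.199, -0.0]
contact_force: [0.6, -0.7, -2.2]
gripper_width: 0.733
grasp_force: 45.1
```

```bash
python3 -c "
from h import *
togo([.635,-.237,.078])"
```

```text
eef [ 0.637  -0.2368  0.0907] yaw x 22.92 togo mm [-1.9 -0.6 12.7] t 11.68
```

Call:
{"name": "send_rows", "arguments": {
  "slide": [
    [0, 0, 3],
    [0, 0, 6],
    [0, 0, 8],
    [0, 0, 10],
    [0, 0, 12],
    [0, 0, 12],
    [0, 0, 12],
    [0, 0, 12]
  ],
  "roll": [0, 0, 0, 0, 0, 0, 0, 0],
  "claw": [0.6, 0.6, 0.6, 0.6, 0.6, 0.6, 0.6, 0.6]
}}

```text
t: 12.35
eef_pos: [0.6374, -0.237, 0.0794]
tool_rot: [0.0, 0.98, 0.199, 0.0]
contact_force: [-0.3, -0.1, -2.4]
gripper_width: 0.737
grasp_force: 45.1
```

Call:
{"name": "send_rows", "arguments": {
  "slide": [
    [0, 0, 0.5],
    [0, 0, 1],
    [0, 0, 1.5],
    [0, 0, 2],
    [0, 0, 2],
    [0, 0, 2],
    [0, 0, 2],
    [0, 0, 2]
  ],
  "roll": [0, 0, 0, 0, 0, 0, 0, 0],
  "claw": [0.6, 0.6, 0.6, 0.6, 0.6, 0.6, 0.6, 0.6]
}}

```text
t: 13.02
eef_pos: [0.6375, -0.2371, 0.0782]
tool_rot: [0.0, 0.98, 0.199, 0.0]
contact_force: [-3.5, 0.9, 5.9]
gripper_width: 0.736
grasp_force: 45.6
```

Contact felt; releasing.

Call:
{"name": "send_rows", "arguments": {
  "slide": [
    [0, 0, 0],
    [0, 0, 0],
    [0, 0, 0],
    [0, 0, 0],
    [0, 0, 0],
    [0, 0, 0],
    [0, 0, 0],
    [0, 0, 0]
  ],
  "roll": [0, 0, 0, 0, 0, 0, 0, 0],
  "claw": [0.75, 0.8, 0.85, 0.9, 0.95, 1, 1, 1]
}}

```text
t: 13.68
eef_pos: [0.6373, -0.2371, 0.0773]
tool_rot: [0.0, 0.98, 0.199, 0.0]
contact_force: [-0.3, 0.7, 0.1]
gripper_width: 1.002
grasp_force: 0.0
```

Call:
{"name": "send_rows", "arguments": {
  "slide": [
    [0, 0, -15],
    [0, 0, -35],
    [0, 0, -60],
    [0, 0, -90],
    [0, 0, -120],
    [0, 0, -150],
    [0, 0, -170],
    [0, 0, -170]
  ],
  "roll": [0, 0, 0, 0, 0, 0, 0, 0],
  "claw": [1, 1, 1, 1, 1, 1, 1, 1]
}}

```text
t: 14.35
eef_pos: [0.6401, -0.2375, 0.2546]
tool_rot: [0.002, 0.98, 0.198, 0.004]
contact_force: [0.4, -1.0, -0.5]
gripper_width: 0.998
grasp_force: 0.0
```

Run:
```python
from h import *
togo([.541,-.165,.2])
m=bot.camera_model('wrist');im=bot.read_camera('wrist');cv2.imwrite('pics/w4.png',im[:,:,::-1])
print(proj('wrist',[[.5813,-.1513,.0757],[.636,-.237,.045],[.636,-.237,.13]],m))
```

```text
eef [ 0.6401 -0.2375  0.2546] yaw x 22.9 togo mm [ -63.5 -105.6   53.5] t 14.35
[[155.45023624 190.72701869]
 [245.77842651 169.36703157]
 [245.38924086 189.84779108]]
```

View pics/w4.png

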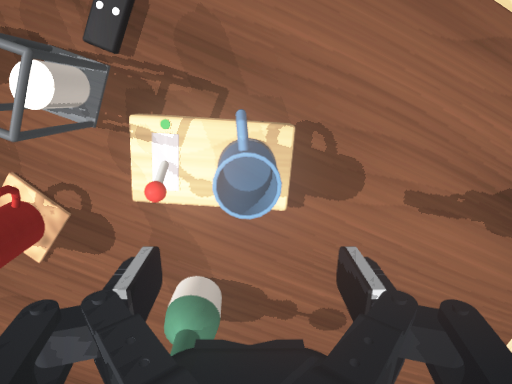

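The mug stands on the plate with its rim centre near (247,184). The red ball is at (155,191), exactly as predicted and still off. I'll measure the mug offset accurately.

Run:
```python
from h import *
from scipy.optimize import least_squares
m=bot.camera_model('wrist');im=bot.read_camera('wrist')
c=big(mask(im,(95,60,40),(125,255,255),(190,100,300,230))).reshape(-1,2)
P=ray('wrist',c[c[:,1]>185],.130,m)[:,:2]
r=least_squares(lambda p:np.hypot(*(P-p[:2]).T)-p[2],[.636,-.237,.032]);print('wrist rim',r.x.round(4),np.sqrt(np.mean(r.fun**2)).round(5))
c=big(mask(im,(10,40,110),(28,200,255),(120,105,310,220)));R=cv2.minAreaRect((ray('wrist',c.reshape(-1,2),.03,m)[:,:2]*1000).astype(np.float32));print('base',R)
im=bot.read_camera('top')
# plate truth vs mug: scene view
s=bot.read_camera('scene');c=big(mask(s,(95,70,40),(125,255,255),(140,140,200,200)));x,y,w,h=cv2.boundingRect(c);print('scene bbox',x,y,w,h)
```

```text
wrist rim [ 0.639  -0.237   0.0304] 0.00032
base ((620.7051391601562, -197.34222412109375), (142.720947265625, 245.80462646484375), 22.940628051757812)
scene bbox 158 156 25 32
```

Run:
```python
from h import *
m=bot.camera_model('wrist')
L=ray('wrist',[[97,126],[107,66]],.003,m)[:,:2];B=np.array([.6042,-.1434])
a=np.radians(19.1);X=np.array([np.cos(a),np.sin(a)]);Y=np.array([-X[1],X[0]])
print(L.round(3),'rel warmer axes to ball mid',np.round([[(l-B)@X,(l-B)@Y] for l in L],3))
p=[.6042,-.1434]-X*.064-Y*.006;print(p);togo([*p,.2])
```

```text
[[ 0.602 -0.042]
 [ 0.676 -0.034]] rel warmer axes to ball mid [[0.031 0.097]
 [0.104 0.08 ]]
[ 0.54568658 -0.17001164]
eef [ 0.6366 -0.2369  0.2467] yaw x 22.91 togo mm [-57.7 -97.   46.9] t 14.55
```

Call:
{"name": "send_rows", "arguments": {
  "slide": [
    [-12, -20, 0],
    [-30, -50, 0],
    [-47, -80, 0],
    [-58, -97, 0],
    [-58, -97, 20],
    [-58, -97, 45],
    [-58, -97, 75],
    [-58, -97, 100]
  ],
  "roll": [1, 2, 3, 4, 4, 4, 4, 4],
  "claw": [0, 0, 0, 0, 0, 0, 0, 0]
}}

```text
t: 15.22
eef_pos: [0.5447, -0.1701, 0.1449]
tool_rot: [-0.0, 0.986, 0.164, -0.001]
contact_force: [0.4, -0.0, -0.0]
gripper_width: -0.002
grasp_force: 0.0
```

```bash
python3 -c "
from h import *
togo([.5457,-.170,.062])"
```

```text
eef [ 0.5447 -0.1701  0.1449] yaw x 18.91 togo mm [ 1.2  0.3 82.9] t 15.22
```

Call:
{"name": "send_rows", "arguments": {
  "slide": [
    [0, 0, 25],
    [0, 0, 50],
    [0, 0, 70],
    [0, 0, 82],
    [0, 0, 82],
    [0, 0, 82],
    [0, 0, 82],
    [0, 0, 82]
  ],
  "roll": [0, 0, 0, 0, 0, 0, 0, 0],
  "claw": [0, 0, 0, 0, 0, 0, 0, 0]
}}

```text
t: 15.88
eef_pos: [0.5472, -0.1705, 0.0667]
tool_rot: [0.0, 0.986, 0.164, 0.001]
contact_force: [-0.0, -1.0, -0.8]
gripper_width: 0.001
grasp_force: 0.0
```

Call:
{"name": "send_rows", "arguments": {
  "slide": [
    [8, 0, 0],
    [17, 0, 0],
    [26, 0, 0],
    [35, 0, 0],
    [44, 0, 0],
    [52, 0, 0],
    [58, 0, 0],
    [60, 0, 0]
  ],
  "roll": [0, 0, 0, 0, 0, 0, 0, 0],
  "claw": [0, 0, 0, 0, 0, 0, 0, 0]
}}

```text
t: 16.55
eef_pos: [0.6043, -0.1499, 0.0653]
tool_rot: [-0.0, 0.986, 0.165, 0.0]
contact_force: [0.8, -0.1, -0.1]
gripper_width: 0.001
grasp_force: 0.0
```

Call:
{"name": "send_rows", "arguments": {
  "slide": [
    [0, 0, 0],
    [-10, 0, 0],
    [-25, 0, 0],
    [-35, 0, -20],
    [-35, 0, -55],
    [-35, 0, -95],
    [-35, 0, -135],
    [-35, 0, -160]
  ],
  "roll": [0, 0, 0, 0, 0, 0, 0, 0],
  "claw": [0, 0, 0, 0, 0, 0, 0, 0]
}}

```text
t: 17.22
eef_pos: [0.5697, -0.163, 0.2294]
tool_rot: [0.001, 0.987, 0.164, 0.002]
contact_force: [0.3, -1.2, -0.2]
gripper_width: 0.002
grasp_force: 0.0
```

Run:
```python
from h import *
s=bot.read_camera('scene');cv2.imwrite('pics/s3.png',cv2.resize(s[130:310,120:370,::-1],None,fx=3.2,fy=3.2))
print((proj('scene',[[.5813,-.1513,.0757],[.627,-.1355,.0757]])-[120,130])*3.2)
```

```text
[[252.84545616 160.72263711]
 [220.47632725 186.57744068]]
```

View pics/s3.png

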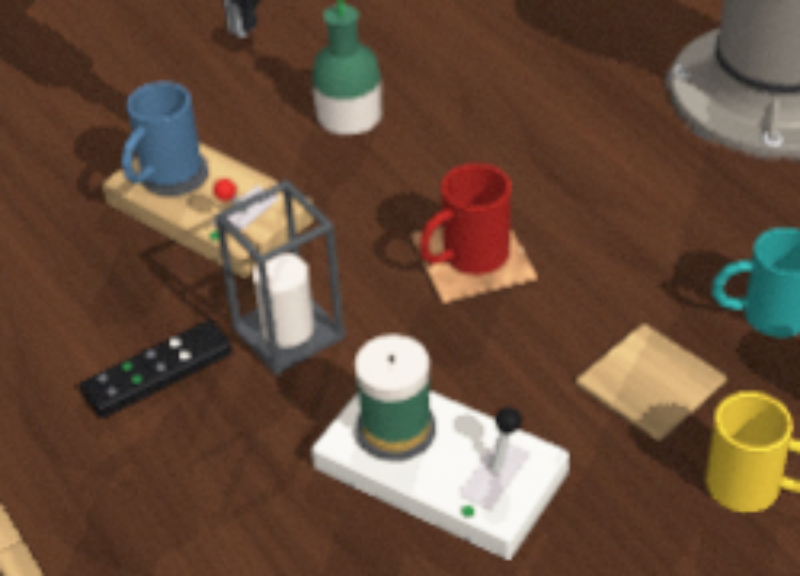

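The red ball is now at (225,189), matching the predicted on position (220,187). The black ball is off, and all bystanders and the candle are in place. One last check of the mug's centring relative to the plate, in the same camera.

Run:
```python
from h import *
from scipy.optimize import least_squares
s=np.load('pics/s2.npy');n=bot.read_camera('scene')
def circ(c,z,r0):
    P=ray('scene',c,z)[:,:2]
    r=least_squares(lambda p:np.hypot(*(P-p[:2]).T)-p[2],[*P.mean(0),r0],loss='soft_l1',f_scale=.001);return r.x.round(4),len(P),np.sqrt(np.mean(r.fun**2)).round(4)
c=big(mask(s,(0,0,30),(180,95,110),(160,173,188,195))).reshape(-1,2);print('plate bbox',cv2.boundingRect(c))
print('plate top (back arc)',circ(c[c[:,1]<c[:,1].min()+9],.045,.03))
c=big(mask(n,(95,70,40),(125,255,255),(155,150,190,195))).reshape(-1,2);print('mug bbox',cv2.boundingRect(c))
print('rim',circ(c[c[:,1]<c[:,1].min()+6],.13,.032))
# base: bottom arc of mug right half
print('bottom arc',circ(c[(c[:,1]>c[:,1].max()-4)],.045,.032))
```

```text
plate bbox (164, 175, 21, 16)
plate top (back arc) (array([ 0.6402, -0.2266,  0.0316]), 26, np.float64(0.0035))
mug bbox (158, 156, 25, 32)
rim (array([ 0.6405, -0.2297,  0.0295]), 21, np.float64(0.0013))
bottom arc (array([ 0.633 , -0.2521,  0.05  ]), 22, np.float64(0.0019))
```

```bash
python3 -c "
from station import bot
print(bot.hand_in())"
```

```text
the job is handed in; nothing more can be done
None
```

I handed the job in at about 17 s: the candle warmer is off, the blue mug stands upright about 3 mm from the plate centre, the mug warmer is on, and the candle and bystanders looked undisturbed; the hand-in call returned no verdict.

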